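# Fit the grinding stone in the mill's collet and tighten the nut

### The arm

A 6-joint arm with a two-finger parallel gripper is mounted at the origin on the work surface. World frame = base frame: x ahead of the robot, y to its left, z up, the work surface at z = 0. Lengths are in mm, angles in rad, forces in N, time in s.
With the tool pointing down it reaches from about 375 to 975 mm from the base axis. Payload 3.8 kg.
Tool frame: the origin (TCP) lies between the finger pads; the fingertips stand r.nose_length ahead of it and the grasp point (between the pads) lies 6 mm ahead of it (r.nose_length is the distance from the TCP to the fingertips, in mm); z points along the fingers, y is the line along which they close (so a half turn about z gives the same grasp; the last joint's range is limited). The gripper opens to 88 mm and grips with 3 to 60 N. Pads are 18 mm wide; open, the fingers measure 123 mm over their backs; the gripper's body (75 mm by 187 mm) begins 45 mm behind the grasp point.
Start: joints at [-1.174, 0.264, 1.604, -0, 1.274, -0.037], TCP at [283.711, -612.475, 263.706] pointing down, gripper open.
Joint ranges: [-2.63, 2.63], [-0.94, 2.18], [0.31, 2.57], [-1.31, 4.45], [0, 2.66], [-2.55, 2.55]. Speed limits (rad/s): [2.57, 2.57, 3.14, 3.14, 3.14, 3.14].

### API

Orientations are given as [roll, pitch, yaw] about the fixed x, y, z axes, in that order (R = Rz(yaw) Ry(pitch) Rx(roll)).
In Python, from bench import r gives the robot as it stands. Calls block until the motion is done:
- r.reach(position, orientation): joint-space move of the TCP to a pose.
- r.move_linear(position, rot=None, rate=150, guard=None): straight line of the TCP; rot=None keeps the orientation; rate is the mean speed in mm/s. With guard (N) it stops when the force on the tool has changed by that much, and returns True; else False.
- r.move_joints(angles): joint-space move.
- r.set_gripper(opening, grasp_force=None): finger opening in mm; grasp_force is the grip in N (None keeps the last); returns when the fingers have stopped.
- r.wait(seconds).
- r.ik(position, orientation): joint angles nearest the present ones, or None.
- r.observe(): the state.
- r.capture(name): name is "scene" or "top" or "wrist"; returns a dict with "frame" (420x560x3 uint8, red, green, blue), "fx", "fy", "cx", "cy" (pixels), "k1" (the pictures are not rectified: a ray, as slopes to the right and down, at radius r is drawn at 1 + k1 r^2 times it, then the intrinsics apply), "cam_to_world" (4x4, takes a point from camera to world coordinates). Camera axes: x right, y up, looking along -z (the intrinsics and any distortion apply to the point x, -y, -z); pixel columns grow to the right and rows downward; lengths in mm; the calibration is good to about 2 mm. A picture is of the moment at which its call begins. There is no depth.
A pose or a line that the arm cannot do raises r.IKError and nothing moves.
- r.sign_off(): hands the job in; it is judged then, once.
The state is a dict: "t": time; "joint_positions": joint angles; "joint_velocities": joint speeds; "joint_efforts": joint torques, N m; "tool_pos": TCP position; "tcp_rot": TCP orientation; "contact_force": force on the tool from outside, world axes, zero at the start; "torque": the same for the moment, N m; "finger_gap": finger opening in mm; "finger_force": force on a finger pad.
Only numpy, scipy, OpenCV 4.12 (cv2) and the standard library are available. Lean on these libraries where they do the work, as an engineer would, in place of code of your own. Each camera call takes 0.05 s, during which the arm holds its last target. There are 200 camera calls.

### The job

Fit the pink cylindrical grinding stone to the little bench mill: take it from the grey rack, set its shank down into the open collet until it is fully home without dropping it in, and let go. Then turn the brass nut clockwise by its red handle until the jaws grip the shank firmly, feeling for it: stop at about 12 N of push at the handle and do not overtighten. Let go and leave everything else on the bench where it is.

Things in the scene. Friction and masses are not known exactly. Their poses are not given: they have to be found in the camera images.
- stone: pink mounted grinding stone, standing head up in one hole of the rack: steel shank 10 mm thick and 50 mm long with a tapered foot, then a pink cylindrical head 26 mm across and 36 mm tall; 75 g (varies by a third). Origin at the centre of the foot of the shank, z up the shank: the head spans z = 50 to 86 mm. Grip the head. Its hole in the rack has 2.5 mm of play
- stone_foot (a point): the centre of the foot of the pink stone's shank (same point as the origin of stone)
- rack: grey plastic rack, fixed, 56 x 200 x 45 mm (x, y, z), origin at the centre of its underside; three holes 40 mm deep at y = -64, 0 and +64 mm hold the pink stone, the cone stone and the disc stone, in any order; a stone's head stands clear 10 mm above the rack's top
- mill: bench mill with an upright spindle, fixed: base plate 130 x 100 x 14 mm, white round housing, steel block, and on top the collet with its brass nut. Origin under the centre; the spindle axis is the vertical line through it
- mouth (a point): on the spindle axis, at the height of the nut's top face (102 mm above the table). The brass nut is a knurled ring 46 mm across with a hole 18 mm wide. 3 mm below its rim begin the jaws, open by 12.4 to 18 mm at the start, and from 27 mm below the rim a fixed bore 12 mm wide with a 1.5 mm bevel
- seat (a point): on the spindle axis, on the floor of the bore, 42 mm below the mouth: the foot of the shank rests here when fully home; the stone's head then begins 8 mm above the nut. The shank stands loose but upright until it is gripped
- handle (a point): the centre of the top end of the red upright handle of the nut: a round pin 14 mm thick, 36 mm tall below this point, at 65 mm from the spindle axis, on a steel arm (18 mm wide boss at the pin) whose top lies 36 mm below this point. It does not spin in its boss: pinched hard, it rubs in the fingers unless the hand turns along. It starts on the robot's side or the right of the mill
- jaw0: one of the three dark steel jaws of the collet inside the brass nut, 20 mm tall, 7 mm wide; they close evenly on the shank as the nut is turned
- jaw1: one of the three dark steel jaws of the collet inside the brass nut, 20 mm tall, 7 mm wide; they close evenly on the shank as the nut is turned
- jaw2: one of the three dark steel jaws of the collet inside the brass nut, 20 mm tall, 7 mm wide; they close evenly on the shank as the nut is turned
- crank: the arm with the red handle, fixed on the nut; origin on the spindle axis at table height. Tightens clockwise from above. The jaws meet the shank 0.3 to 1.2 rad from the start (not readable from poses). Till then the handle drags with a steady 5 to 7 N; then the push climbs 35 N per rad: 9.5 N grips enough, 12 N well, 16 N overstrains. Held still it reads about 2 N less than moving. It stays put
- cone_stone: mounted stone with a green cone head 28 mm across, in the rack; to be left alone
- disc_stone: mounted stone with a white disc head 38 mm across and 14 mm tall, in the rack; to be left alone
- jar: amber glass jar 50 mm across, 85 mm tall, origin under it; to be left alone
- beaker: glass beaker 56 mm across, 85 mm tall; to be left alone
- dish: white ceramic sample dish 64 mm across, 18 mm tall; to be left alone
- brush: brush 170 mm long lying on the table between rack and mill; to be left alone
- spanner: spanner 160 mm long lying on the table, left of the mill; to be left alone

How it is judged (in metres and radians):
On the way, in this order (a step that is already met when the one before it is completed fails the run):
1. the stone stands home in the still open collet, let go (z of stone_foot in the frame of seat below 0.002 m and horizontal distance between stone_foot and seat below 0.003 m and angle between stone's own z axis and vertical below 0.12 rad and contact force between the fingers and stone below 0.05 N), for 0.2 s.
2. all three jaws grip the shank with the stone still home (z of stone_foot in the frame of seat below 0.002 m and horizontal distance between stone_foot and seat below 0.002 m and angle between stone's own z axis and vertical below 0.06 rad and contact force between each of jaw0, jaw1, jaw2 and stone above 5 N and contact force between any of jaw0, jaw1, jaw2 and stone above 15 N), for 0.2 s.
At the end, for the whole second after the job is handed in: the foot of the pink stone's shank is within 2 mm of the seat in height and sideways, the stone is upright within 0.06 rad and at rest, and all three jaws grip its shank, each with more than 5 N and at least one with more than 15 N (about 9.5 N of push at the handle) (all of step 2 and linear speed of stone below 0.02 m/s); the robot touches nothing.
It fails at once if the collet is overstrained: a jaw presses on the stone with more than 55 N (about 16 N of push at the handle) (contact force between any of jaw0, jaw1, jaw2 and stone above 55 N).
It fails at once if the stone is dropped: it falls free at over 0.35 m/s (contact force between the fingers and stone below 0.05 N and linear speed of stone above 0.35 m/s).
It fails at once if another stone is pushed more than 15 mm away (distance of any of cone_stone, disc_stone from where it was at the start of the episode above 0.015 m).
It fails at once if the jar, beaker or dish is pushed more than 20 mm away, or the brush or spanner more than 30 mm (distance of any of jar, beaker, dish from where it was at the start of the episode above 0.02 m or distance of any of brush, spanner from where it was at the start of the episode above 0.03 m).
It also fails if it takes over 67 s, if anything falls off the work surface, if the arm or the gripper's body presses on something with over 40 N, if the wrist force passes 120 N, or if a joint passes its speed limit or range.

## Working session

There is one attempt and no reset: what is moved stays moved. The work goes in short steps, each a Python script; the robot and the scene stay as the last script left them, time stands still between calls to the robot, and variables do not carry over. Pictures are saved under pics/ and viewed, at most 10 in all, crops included, and the job is handed in when it is done.

```bash
mkdir -p pics; ls; cat > h.py <<'E'
import numpy as np, cv2
from bench import r
def snap(name,fn):
    c=r.capture(name); cv2.imwrite('pics/'+fn+'.png',c['frame'][:,:,::-1]); 
    np.savez('pics/'+fn+'.npz',**c); return c
def ray(c,u,v):
    d=np.array([(u-c['cx'])/c['fx'],(v-c['cy'])/c['fy']]); s=d.copy()
    for _ in range(30): s=d/(1+c['k1']*(s@s))
    M=np.array(c['cam_to_world']); return M[:3,3],M[:3,:3]@np.array([s[0],-s[1],-1])
def atz(c,u,v,z):
    o,d=ray(c,u,v); return o+d*(z-o[2])/d[2]
def proj(c,p):
    M=np.array(c['cam_to_world']); q=M[:3,:3].T@(np.array(p)-M[:3,3]); s=np.array([q[0],-q[1]])/-q[2]
    s=s*(1+c['k1']*(s@s)); return s*[c['fx'],c['fy']]+[c['cx'],c['cy']]
E
python3 - <<'E'
from h import *
for n in('scene','top'): 
    c=snap(n,n+'0'); print({k:(np.round(v,3).tolist()) for k,v in c.items() if k!='frame'})
o=r.observe(); print(o,r.nose_length)
E
```

```text
pics
{'fx': 466.961, 'fy': 466.961, 'cx': 265.873, 'cy': 207.258, 'k1': -0.149, 'cam_to_world': [[0.754, -0.39, 0.528, 1120.543], [0.656, 0.44, -0.613, -590.059], [0.007, 0.809, 0.588, 725.685], [0.0, 0.0, 0.0, 1.0]]}
{'fx': 399.849, 'fy': 399.849, 'cx': 286.165, 'cy': 222.164, 'k1': -0.075, 'cam_to_world': [[-0.01, 0.991, -0.132, 456.893], [-1.0, -0.006, 0.031, 59.631], [0.029, 0.133, 0.991, 1004.675], [0.0, 0.0, 0.0, 1.0]]}
{'t': 0.1, 'joint_positions': array([-1.17384337e+00,  2.64695374e-01,  1.60523797e+00,  1.54608766e-05,
        1.27369064e+00, -3.69310171e-02]), 'joint_velocities': array([-2.56727895e-05, -2.10692636e-03, -2.13827104e-03,  6.24633559e-04,
       -3.33529520e-03,  1.54446789e-03]), 'joint_efforts': array([ 1.48126428e-04, -5.03621864e+01, -3.58069968e+01,  7.30890571e-02,
        2.32724118e-02, -5.90560808e-05]), 'tool_pos': array([ 283.52387875, -611.91722834,  262.50032905]), 'tcp_rot': array([-3.13956325e+00, -8.97661731e-05,  4.33879339e-01]), 'contact_force': array([0.70481482, 0.9266062 , 0.59513561]), 'torque': array([-0.02047086,  0.02325503,  0.03176984]), 'finger_force': 0.0, 'finger_gap': 88.33093222077784} 25.0
```

View pics/scene0.png

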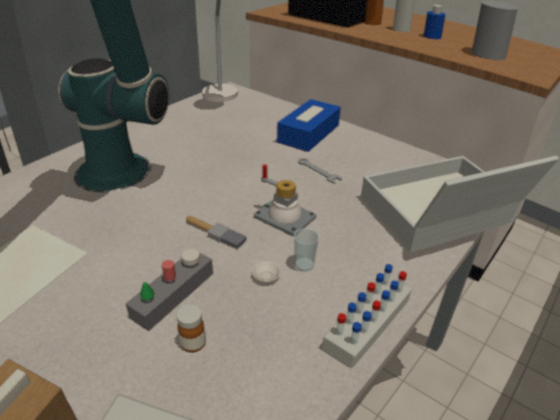

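View pics/top0.png

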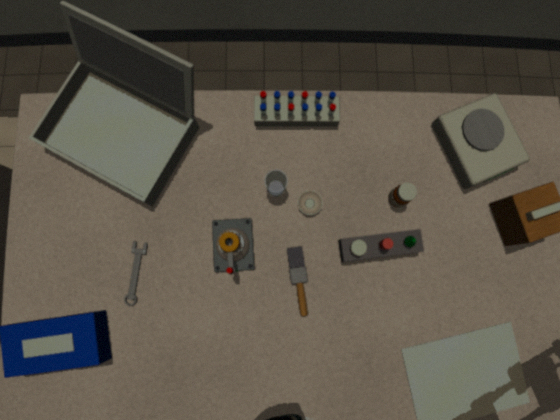

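The stone (pink) is the middle one in the rack: top (387,245), scene (168,270). The nut is at top (229,243), scene (286,188), and the red handle at top (230,270), scene (265,170). I'll triangulate these.

```bash
python3 - <<'E'
from h import *
T=np.load('pics/top0.npz');S=np.load('pics/scene0.npz')
def blob(c,u,v,w,f):
    im=c['frame'].astype(int);m=f(im[...,0],im[...,1],im[...,2]);k=np.zeros(m.shape,bool);k[v-w:v+w,u-w:u+w]=1
    y,x=np.nonzero(m&k);return x.mean(),y.mean(),x.min(),x.max(),y.min(),y.max(),len(x)
red=lambda R,G,B:(R>1.6*G)&(R>1.6*B)&(R>60)
brass=lambda R,G,B:(R>2.2*B)&(G>1.3*B)&(R>70)
grn=lambda R,G,B:(G>1.7*R)&(G>40)
for n,c,u,v,w,f in[('stT',T,387,245,10,red),('stS',S,168,270,15,red),('nutT',T,229,243,16,brass),('nutS',S,286,188,16,brass),('hT',T,230,270,8,red),('hS',S,265,170,10,red)]:
    print(n,np.round(blob(c,u,v,w,f),1))
def tri(a,b):
    o1,d1=ray(T,*a);o2,d2=ray(S,*b);A=np.c_[d1,-d2];t=np.linalg.lstsq(A,o2-o1,rcond=None)[0]
    p,q=o1+d1*t[0],o2+d2*t[1];return (p+q)/2,np.linalg.norm(p-q)
b=blob
st=b(T,387,245,10,red);print('stone top z91',atz(T,st[0],st[1],88), 'scene mid z73',atz(S,*b(S,168,270,15,red)[:2],73))
n=b(T,229,243,16,brass);print('nut T z~98',atz(T,n[0],n[1],98),'S',atz(S,*b(S,286,188,16,brass)[:2],95))
h=b(T,230,270,8,red);hs=b(S,265,170,10,red);print('h tri',tri(h[:2],hs[:2]))
print('rack ends z45',[atz(T,u,v,45) for u,v in[(340,238),(421,231),(424,255),(344,263)]])
print('discs',atz(T,359,248,69),atz(T,410,242,85))
E
```

```text
stT [387.3 243.1 382.  393.  238.  249.  103. ]
stS [168.5 270.3 162.  175.  261.  280.  211. ]
nutT [228.4 241.4 219.  238.  232.  251.  270. ]
nutS [285.3 188.8 277.  294.  181.  197.  243. ]
hT [229.  269.8 226.  232.  267.  273.   36. ]
hS [264.5 170.9 263.  266.  164.  177.   53. ]
stone top z91 [ 528.73670372 -203.67807838   88.        ] scene mid z73 [ 529.51147601 -203.29811167   73.        ]
nut T z~98 [534.85547256 163.11675961  98.        ] S [539.57852371 156.14740804  95.        ]
h tri (array([470.08844312, 159.03799554, 116.31985658]), np.float64(0.6588585267010408))
rack ends z45 [array([ 545.55364108, -100.07273668,   45.        ]), array([ 561.0908626 , -301.77408729,   45.        ]), array([ 502.03139357, -306.19783039,   45.        ]), array([ 485.10106814, -108.1611759 ,   45.        ])]
discs [ 519.26582111 -140.64202131   69.        ] [ 531.01255631 -258.80063433   85.        ]
```

Triangulation is consistent to within a few mm, and the handle radius comes out near 67 mm. Next I'll look from close by at the mill, then at the stone.

```bash
python3 - <<'E'
from h import *
for n,p in(('w_mill',[537,160,290]),('w_stone',[529,-203.5,230])):
    r.reach(p,[np.pi,0,1.65]); c=snap(n and 'wrist',n); o=r.observe()
    print(o['t'],o['tool_pos'],o['tcp_rot'],o['joint_positions'][5],np.round(c['cam_to_world'],3).tolist(),c['fx'],c['k1'])
a=cv2.imread('pics/w_mill.png');b=cv2.imread('pics/w_stone.png')
cv2.imwrite('pics/both.png',cv2.resize(np.vstack([a,b]),None,fx=.71,fy=.71))
E
```

```text
3.0083 [537.2935824  159.28751378 289.94805076] [-3.14156355e+00  1.55777592e-04  1.64879489e+00] 0.16589006354008984 [[0.997, -0.075, -0.021, 531.867], [0.078, 0.959, 0.274, 229.34], [-0.0, -0.275, 0.962, 410.618], [0.0, 0.0, 0.0, 1.0]] 362.3602966107532 -0.08664828512329875
4.4333 [ 529.55262785 -202.4929634   230.34507231] [ 3.14087745e+00 -1.23655955e-04  1.65134338e+00] -0.49014120448490983 [[0.997, -0.076, -0.022, 523.792], [0.08, 0.959, 0.273, -132.803], [0.001, -0.274, 0.962, 350.988], [0.0, 0.0, 0.0, 1.0]] 362.3602966107532 -0.08664828512329875
```

View pics/both.png

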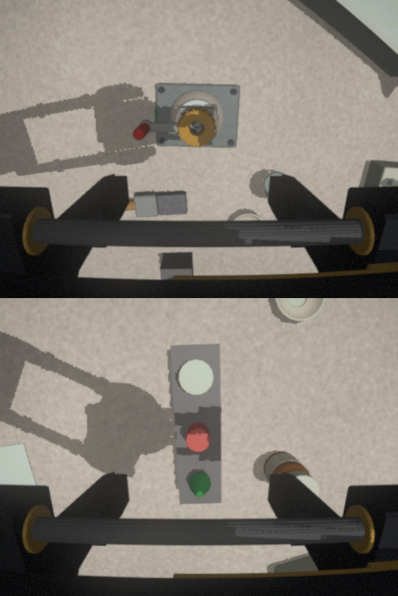

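The mill (upper half) shows the nut near full-res (276,180) with the handle top at about (196,185). The stone (lower half) is at about (278,196). I'll measure the faces at full resolution.

```bash
python3 - <<'E'
from h import *
a=cv2.imread('pics/w_mill.png')[140:215,180:320];b=cv2.imread('pics/w_stone.png')[165:240,220:360]
cv2.imwrite('pics/crop.png',np.vstack([cv2.resize(x,None,fx=4,fy=4,interpolation=cv2.INTER_CUBIC) for x in(a,b)])[:600])
E
```

```text
(no output)
```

View pics/crop.png

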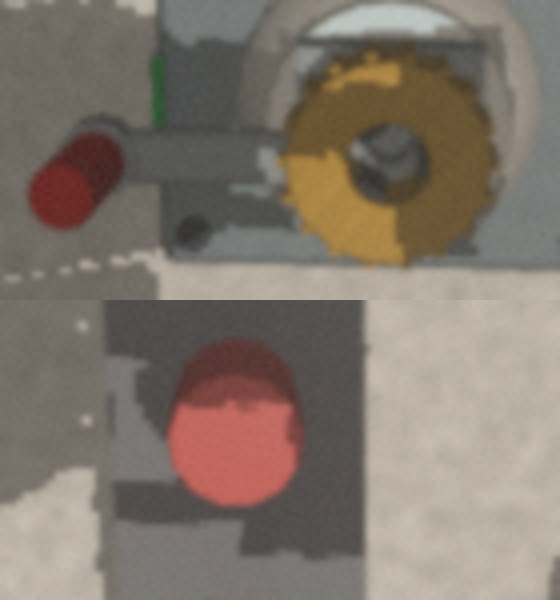

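The nut hole is centred at pixel (277.1,180.9), the handle top at (195.1,188.6), and the stone's top face at (278.4,200.1).

```bash
python3 - <<'E'
from h import *
M=np.load('pics/w_mill.npz');W=np.load('pics/w_stone.npz');T=np.load('pics/top0.npz');S=np.load('pics/scene0.npz')
m=atz(M,277.1,180.9,102);print('mouth',m,'dia',92*0+np.linalg.norm(atz(M,250.5,181,102)-atz(M,304.2,181,102)))
print('stone',atz(W,278.4,200.1,91),np.linalg.norm(atz(W,262,200,91)-atz(W,295.3,200,91)))
for z in(110,120,125,130,135,140): h=atz(M,195.1,188.6,z);print(z,h,np.linalg.norm((h-m)[:2]),proj(T,h),proj(S,h))
print('mouth proj',proj(T,m),proj(S,m))
for a in('T','S'): c={'T':T,'S':S}[a];print(a,[proj(c,[529,-203.5,91])])
E
```

```text
mouth [535.36858731 161.85801974 102.        ] dia 46.7676152521085
stone [ 529.09602287 -203.97638821   91.        ] 24.777648299313217
110 [465.7340772  151.51279898 110.        ] 70.39878258764853 [232.83427752 271.92833361] [261.30502423 173.59482873]
120 [467.93397961 154.10170657 120.        ] 67.87920674793197 [231.19022736 270.88707009] [262.66559227 170.06606592]
125 [469.03393082 155.39616036 125.        ] 66.6486479833616 [230.35458656 270.35769975] [263.3505505  168.28990013]
130 [470.13388202 156.69061416 130.        ] 65.43904685922737 [229.50967018 269.82237456] [264.03863978 166.50584377]
135 [471.23383323 157.98506795 135.        ] 64.25158703277916 [228.65532538 269.28099503] [264.72987116 164.7138715 ]
140 [472.33378443 159.27952174 140.        ] 63.087518774873175 [227.79139602 268.73345946] [265.42425561 162.91395827]
mouth proj [228.79551829 240.97857846] [285.54094936 184.76647553]
T [array([387.62037323, 242.87988261])]
S [array([167.14852504, 263.68140555])]
```

Estimates agree across cameras: the mouth is at (535.4,161.9) and the handle top at about (470.6,157.2,132). Now to grasp the stone, lift it, and check the camera bias with the stone in hand.

```bash
python3 - <<'E'
from h import *
R=[np.pi,0,1.65]
r.wait(.3);print(r.observe()['tool_pos'])
g=r.move_linear([529.1,-204,79],R,rate=120,guard=12);r.wait(.2)
o=r.observe();print('g',g,o['tool_pos'],o['contact_force'])
r.set_gripper(15,25);r.wait(.2);o=r.observe();print(o['finger_gap'],o['finger_force'],o['contact_force'],o['tool_pos'])
c=snap('wrist','w_grip')
g=r.move_linear([529.1,-204,215],R,rate=120,guard=15);r.wait(.3);o=r.observe();print(g,o['finger_gap'],o['contact_force'],o['tool_pos'],o['t'])
c=snap('wrist','w_lift'); snap('scene','s_lift')
print(proj(c,o['tool_pos']+[0,0,12]))
u,v=map(int,proj(c,o['tool_pos']+[0,0,12]))
a=c['frame'][v-50:v+50,u-70:u+70,::-1]
s=np.load('pics/s_lift.npz');U,V=map(int,proj(s,o['tool_pos']-[0,0,20]));b=s['frame'][V-50:V+50,U-70:U+70,::-1]
print(u-70,v-50,U-70,V-50)
cv2.imwrite('pics/c2.png',np.vstack([cv2.resize(x,None,fx=3,fy=3,interpolation=cv2.INTER_CUBIC) for x in(a,b)]))
E
```

```text
[ 529.29074831 -202.84573351  230.15672464]
g False [ 529.59789421 -204.22443946   79.77901571] [-0.44810594  0.19262329  0.04025955]
24.913088933396324 24.999998537823558 [-0.17138531 -0.49549515 -0.84498277] [ 529.09169681 -204.00245064   78.97179582]
False 25.42504829766534 [ 0.04233448  0.5485041  -0.43206258] [ 528.86903956 -203.89118651  214.42660038] 9.1417
[278.94015029 313.06846314]
208 263 90 172
```

View pics/c2.png

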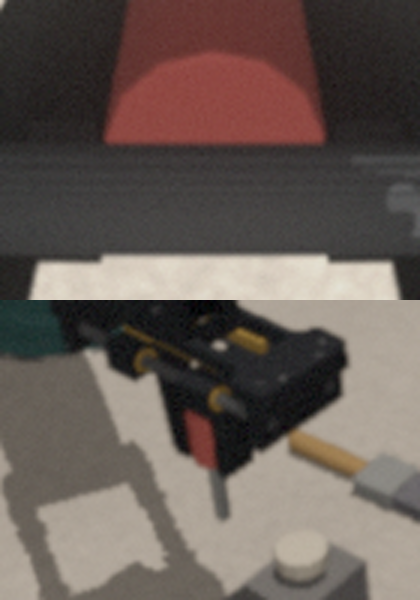

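The stone is held in the fingers with the shank nearly upright. Its far head edge is at wrist px (279,280.3) and its foot at scene px (165,244).

```bash
python3 - <<'E'
from h import *
W=np.load('pics/w_lift.npz');S=np.load('pics/s_lift.npz')
p=np.array([528.87,-203.89,214.43])
print('far edge',atz(W,279,280.3,p[2]+12)-p, 'exp y +13')
print('foot expected px',proj(S,p-[0,0,74]),'neck',proj(S,p-[0,0,24]),'headtop',proj(S,p+[0,0,12]))
R=[np.pi,0,1.65]
r.reach([535.4,161.9,215],R);r.wait(.3)
r.move_linear([535.4,161.9,190],R,rate=60);r.wait(.3);o=r.observe();print(o['tool_pos'],o['t'],o['contact_force'])
c=snap('scene','s_mill');u,v=map(int,proj(c,[535.4,161.9,110]));print(u-35,v-40,proj(c,[535.4,161.9,102]))
w=snap('wrist','w_mill2')
cv2.imwrite('pics/c3.png',cv2.resize(c['frame'][v-50:v+30,u-50:u+50,::-1],None,fx=6,fy=6,interpolation=cv2.INTER_CUBIC))
E
```

```text
far edge [-0.97432469 12.57413868 12.        ] exp y +13
foot expected px [163.82285338 244.90650114] neck [160.49412149 224.51020859] headtop [157.9955296  208.93439425]
[535.67539184 161.98586988 190.44972725] 11.775 [ 0.79390748 -0.63774877 -0.74249701]
250 142 [285.56182502 184.76411355]
```

View pics/c3.png

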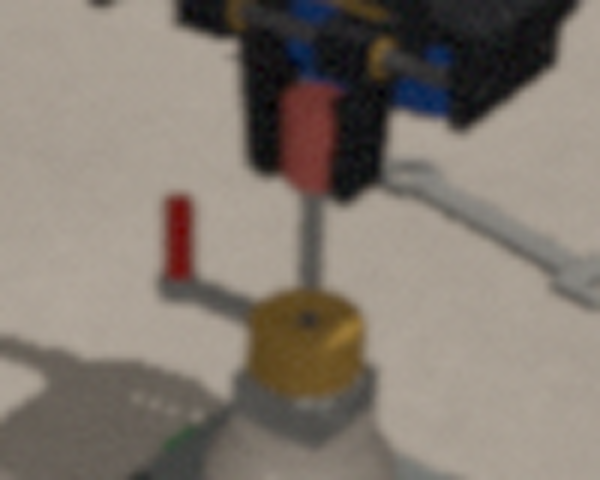

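The foot hangs over the collet hole, with shank px about (302,136) above the hole. Lowering with a guard.

```bash
python3 - <<'E'
from h import *
R=[np.pi,0,1.65]
g=r.move_linear([535.7,161.9,132],R,rate=25,guard=4);o=r.observe();print(g,o['tool_pos'],o['contact_force'],o['torque'],o['finger_gap'],o['t'])
r.wait(.2);o=r.observe();print(o['tool_pos'],o['contact_force'],o['torque'])
E
```

```text
True [535.75936826 161.93957202 133.87624299] [0.03438688 0.56050928 4.26080247] [-0.01862013 -0.03061204 -0.01690977] 25.191376438575173 13.925
[535.73246514 161.91004013 133.82494508] [-0.17423611 -0.01547169  5.859944  ] [ 0.01127719 -0.04745579  0.03326484]
```

The stone touched the floor at TCP z=133.8 against 134 expected, so it is home. Releasing, rising, then checking.

```bash
python3 - <<'E'
from h import *
R=[np.pi,0,1.65]
r.move_linear([535.7,161.9,134.2],R,rate=20)
r.set_gripper(44,25);r.wait(.3);o=r.observe();print(o['contact_force'],o['finger_force'],o['finger_gap'])
r.move_linear([535.7,161.9,240],R,rate=100)
th=np.arctan2(157.2-161.9,470.6-535.6)+2*np.pi;c_=np.array([535.6,161.9])
p=c_+65*np.array([np.cos(th),np.sin(th)]);print(th,p)
r.reach([*p,220],[np.pi,0,th]);r.set_gripper(32,60)
c=snap('scene','s_rel');o=r.observe();print(o['t'],o['tool_pos'],o['tcp_rot'],o['joint_positions'])
u,v=map(int,proj(c,[535.4,161.9,110]))
a=cv2.resize(c['frame'][v-50:v+30,u-50:u+50,::-1],None,fx=5,fy=5,interpolation=cv2.INTER_CUBIC)
w=snap('wrist','w_rel');u,v=map(int,proj(w,[*p,132]));print(u,v)
b=cv2.resize(w['frame'][max(0,v-60):v+60,:,::-1][:,max(0,u-100):u+100],(300,180),interpolation=cv2.INTER_CUBIC)
cv2.imwrite('pics/c4.png',np.vstack([a,cv2.copyMakeBorder(b,0,0,0,200,0)]))
E
```

```text
[-0.50192935  0.70229431  0.26420378] 0.0 44.40556610169288
3.21377472184728 [470.76925965 157.21223877]
18.1583 [470.82389463 157.23053949 220.02192662] [ 3.14155956e+00  3.81828727e-05 -3.06950682e+00] [ 2.72103659e-01 -4.39958551e-02  2.02678270e+00  2.71175495e-05
  1.15876182e+00 -1.37078936e+00]
279 220
```

View pics/c4.png

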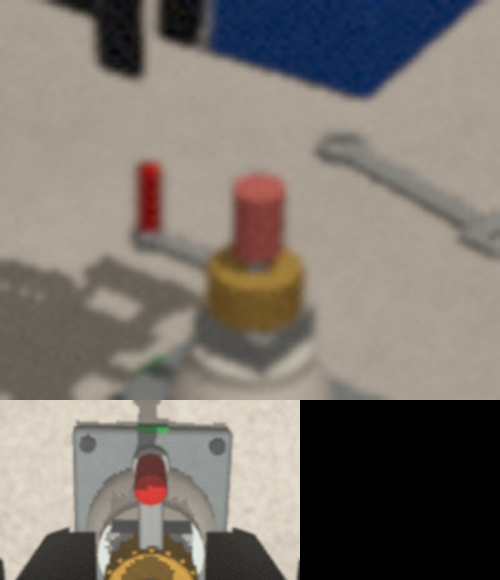

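The stone stands upright and home. The red handle top is exactly where predicted, at lower-panel (150,490). Now I'll lower beside it and turn with force feedback.

```bash
cat > turn.py <<'E'
from h import *
C=np.array([535.6,161.9])
def pose(th,z=129): return [*(C+65*np.array([np.cos(th),np.sin(th)])),z],[np.pi,0,th]
def read(th,n=4):
    f=[];t=np.array([np.sin(th),-np.cos(th)])
    for _ in range(n):
        o=r.observe();f.append(o['contact_force'][:2]);r.wait(.02)
    f=np.mean(f,0);return -f@t,f@np.array([np.cos(th),np.sin(th)]),o
E
python3 - <<'E'
from turn import *
th=3.2138
p,R=pose(th)
g=r.move_linear(p,R,rate=80,guard=10);print('guard',g)
r.set_gripper(20,60)
f0,_,o=read(th,8);print(f0,o['finger_gap'],o['tool_pos'],o['contact_force'])
end=0
for k in range(45):
    th-=.03; p,R=pose(th); r.move_linear(p,R,rate=40); f,fr,o=read(th)
    tp=o['tool_pos'][:2]-C;a=np.arctan2(tp[1],tp[0])%(2*np.pi)
    print(f'{th:.3f} {a:.3f} F {f-f0:.2f} rad {fr:.1f} gap {o["finger_gap"]:.1f} ff {o["finger_force"]:.1f} t {o["t"]:.1f}')
    if f-f0>8.3 or o['t']>48: break
E
```

```text
guard False
-0.2740072495009129 20.19455622250487 [470.77854679 157.22421787 129.07262403] [-0.73301625  0.71543609  0.01019211]
3.184 3.184 F 0.48 rad -0.2 gap 20.1 ff 0.0 t 20.3
3.154 3.161 F 3.42 rad -0.1 gap 20.2 ff 1.7 t 20.6
3.124 3.137 F 5.65 rad -0.7 gap 19.8 ff 2.6 t 20.9
3.094 3.109 F 5.96 rad -0.7 gap 19.9 ff 2.8 t 21.3
3.064 3.080 F 5.56 rad -1.1 gap 20.1 ff 2.9 t 21.6
3.034 3.050 F 5.99 rad -1.0 gap 20.0 ff 2.9 t 21.9
3.004 3.020 F 6.43 rad -1.4 gap 19.6 ff 2.9 t 22.2
2.974 2.990 F 6.62 rad -1.2 gap 20.1 ff 2.9 t 22.5
2.944 2.960 F 5.64 rad -1.5 gap 20.1 ff 2.9 t 22.9
2.914 2.930 F 6.05 rad -1.2 gap 19.5 ff 2.9 t 23.2
2.884 2.901 F 6.29 rad -1.5 gap 20.0 ff 2.9 t 23.5
2.854 2.871 F 6.06 rad -2.1 gap 19.8 ff 2.9 t 23.8
2.824 2.841 F 6.36 rad -1.3 gap 20.0 ff 2.8 t 24.1
2.794 2.811 F 5.66 rad -1.6 gap 20.1 ff 2.8 t 24.4
2.764 2.782 F 6.25 rad -1.5 gap 20.2 ff 2.8 t 24.8
2.734 2.752 F 6.03 rad -1.8 gap 20.1 ff 2.8 t 25.1
2.704 2.722 F 5.57 rad -2.0 gap 19.9 ff 2.8 t 25.4
2.674 2.693 F 6.50 rad -1.9 gap 20.0 ff 2.9 t 25.7
2.644 2.666 F 6.94 rad -2.2 gap 19.9 ff 3.2 t 26.0
2.614 2.639 F 7.37 rad -2.7 gap 20.0 ff 3.5 t 26.3
2.584 2.613 F 7.63 rad -3.3 gap 19.9 ff 3.9 t 26.6
2.554 2.588 F 8.92 rad -3.1 gap 19.9 ff 4.3 t 27.0
```

Drag reads 6.05 N, and the jaws met the shank at about θ=2.68. The push is climbing as expected, so I continue in finer steps to about 12 N.

```bash
python3 - <<'E'
from turn import *
f0=-.27; th=2.554
for k in range(10):
    th-=.018; p,R=pose(th); r.move_linear(p,R,rate=40); f,fr,o=read(th)
    tp=o['tool_pos'][:2]-C;a=np.arctan2(tp[1],tp[0])%(2*np.pi)
    print(f'{th:.3f} {a:.3f} F {f-f0:.2f} rad {fr:.1f} gap {o["finger_gap"]:.1f} ff {o["finger_force"]:.2f} t {o["t"]:.1f}')
    if f-f0>11.9 or o['finger_force']>5.6 or a<2.505: break
r.wait(.5);f,fr,o=read(th,6);print(f-f0,fr,o['finger_force'])
E
```

```text
2.536 2.575 F 10.05 rad -3.5 gap 20.3 ff 4.77 t 27.3
2.518 2.560 F 10.12 rad -3.6 gap 20.2 ff 5.10 t 27.6
2.500 2.545 F 10.74 rad -4.1 gap 20.0 ff 5.40 t 27.9
2.482 2.530 F 11.73 rad -4.3 gap 20.0 ff 5.70 t 28.2
11.665461585945101 -3.965393691224476 5.6802390050143
```

The push is at about 11.7 N, and onset angle plus slope gives about 11.3 N. I'll back off so the pin is centred, open, rise and check.

```bash
python3 - <<'E'
from turn import *
th=2.576; p,R=pose(th); r.move_linear(p,R,rate=20);r.wait(.2);f,fr,o=read(th);print(f,fr,o['finger_force'],o['tool_pos'])
r.set_gripper(32,60);r.wait(.1);print(r.observe()['contact_force'])
p,R=pose(th,230);r.move_linear(p,R,rate=100);r.wait(.5)
c=snap('scene','s_end');o=r.observe();print(o['t'],o['contact_force'])
u,v=map(int,proj(c,[535.4,161.9,110]))
cv2.imwrite('pics/c5.png',cv2.resize(c['frame'][v-50:v+50,u-70:u+70,::-1],None,fx=5,fy=5,interpolation=cv2.INTER_CUBIC))
E
```

```text
0.43730340096841774 0.06435769031086107 0.0 [480.77887219 196.93176269 128.97536566]
[0.92139054 0.54944906 0.1457917 ]
31.7667 [-0.41226474  0.20983445 -0.26316068]
```

View pics/c5.png

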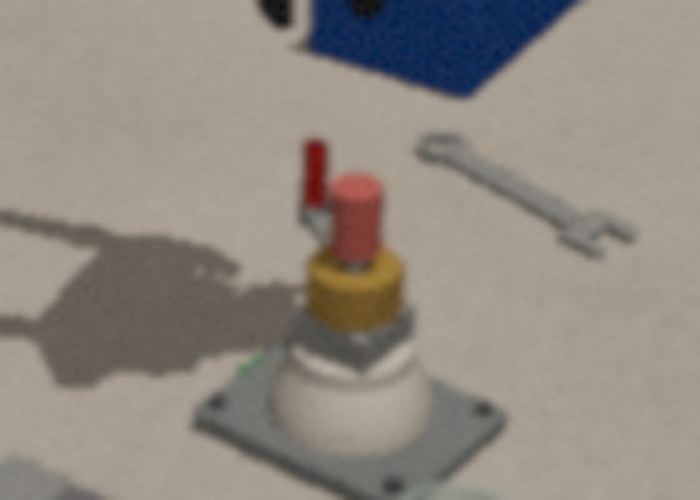

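The stone is upright and home at crop (357,220), the handle has been turned, and the robot is clear.

```bash
python3 -c "
from bench import r
print(r.sign_off())"
```

```text
the job is handed in; nothing more can be done
None
```

The pink stone is fully home in the collet, the nut is tightened to about 11.7 N at the handle, the robot is clear of everything, and the job is handed in at about 32 s; the sign-off returned no verdict.

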